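# Free the seized bolt of a rusty strongbox and open it

## Robot

A 6-joint arm with a two-finger parallel gripper is mounted at the origin on the work surface. World frame = base frame: x ahead of the robot, y to its left, z up, the work surface at z = 0. Lengths are in mm, angles in rad, forces in N, time in s.
With the tool pointing down it reaches from about 350 to 775 mm from the base axis. Payload 7.3 kg.
Tool frame: the origin (TCP) lies between the finger pads; the fingertips stand 22 mm ahead of it and the grasp point (between the pads) lies 3 mm ahead of it (nose_length is the distance from the TCP to the fingertips, in mm); z points along the fingers, y is the direction in which the jaws open and shut (so a half turn about z gives the same grasp; the last joint's range is limited). The gripper opens to 92 mm and grips with 3 to 60 N. Pads are 19 mm wide; open, the fingers measure 130 mm over their backs; the gripper's body (75 mm by 190 mm) begins 47 mm behind the grasp point.
Start: joints at [1.132, 0.342, 1.524, -0, 1.275, -0.146], TCP at [151.517, 502.678, 248.741] pointing down, gripper open.
Joint ranges: [-2.53, 2.53], [-0.77, 2.02], [0.04, 2.7], [-1, 4.14], [0.28, 2.66], [-3.11, 3.11]. Speed limits (rad/s): [2.57, 2.57, 3.14, 3.14, 3.14, 3.14].

## Interface

Orientations are given as [roll, pitch, yaw] about the fixed x, y, z axes, in that order (R = Rz(yaw) Ry(pitch) Rx(roll)).
In Python, from plant import get_obs, capture, close_job, nose_length gives the robot as it stands.
- The arm moves only by the tool step_arm, never from a script. Its argument "increments" is text: rows parted by semicolons, each of 7 numbers parted by spaces: the turn, a rotation vector about the tool's x, y, z in rad, then the shift along the tool's x, y, z in mm, then the opening, from -1 (shut) to 1 (fully open). A call has 1 to 20 rows; each row is the pose to reach, as a shift and turn from the pose commanded when the call began, along the tool's axes at that moment; what a row does not reach only later rows make up. A row lasts 1/8 s, in which the tool goes at most 62.5 mm and 10.7 degrees, less where a joint would pass 70% of its speed; a pose out of reach is approached as far as the arm can. A call with a gripper value outside its range is refused whole. The fingers move at their own pace and stop on an object; the grip force is fixed at half the most. Time passes only in rows, so rows that repeat a pose let the fingers close. It gives the time, the measured TCP pose, the force and the opening at its end, in the units of the state.
- get_obs(): the state, without advancing time (a new reading comes with each control period).
- capture(name): name is "side" or "top" or "wrist"; returns a dict with "frame" (384x512x3 uint8, red, green, blue), "K" (3x3 intrinsics, pixels), "extrinsics" (4x4, takes a point from world to camera coordinates); the wrist camera has in their place "tool_from_camera" (4x4, takes a point from camera to tool coordinates, whose origin is the TCP and whose axes are the flange's). Camera axes: x right, y down, z forward; pixel columns grow to the right and rows downward; lengths in mm; the calibration is good to about 2 mm. The wrist camera is an equidistant fisheye: a pixel r from the principal point sees the ray r / f radians off the axis. A picture is of the moment at which its call begins: read the wrist's pose just before it. There is no depth.
- close_job(): hands the job in, once; it reports no verdict.
The state is a dict: "time": time; "joint_positions": joint angles; "dq": joint speeds; "tau": joint torques, N m; "tool_pos": TCP position; "tcp_rot": TCP orientation; "contact_force": force on the tool from outside, world axes, zero at the start; "moment": the same for the moment, N m; "grip_width": finger opening in mm.
Only numpy, scipy, OpenCV 4.12 (cv2) and the standard library are available. Lean on these libraries where they do the work, as an engineer would, in place of code of your own. Each camera call takes 0.05 s, during which the arm holds its last target.

## Task

This rusty strongbox has come in for examination with its slide bolt seized. Work the bolt out and back in with short full strokes, from stop to stop, until it breaks free, draw it fully back, then raise the lid by its bar until it stands about upright by itself and let go. Do not disturb the jar, the brush or the specimen holder lying around it.

Things in the scene. Friction and masses are not known exactly. Their poses are not given: they have to be found in the camera images.
- strongbox: Grey-green rusty steel box fixed to the desk on a thin mat: 150 mm (x), 300 mm (y), 100 mm high. Origin: centre of its underside. Front: -x. Its -y half is a closed deck (flat top) carrying the bolt, its +y half lies under the lid. Two guide straps over the bolt's rod (30 mm in x, 12 mm in y, tops 22 mm above the deck) stand at box x -20, y -18 and y -130 mm.
- bolt (a joint): Bolt travel (m) along box -y, outward: 0 shut, 0.045 fully drawn; off the lid beyond 0.03. Seized, it starts near 0.005 and only rocks between firm stops at about 0 and 0.01 (5 to 10 N; pulling harder gains nothing). Every stroke right up to a stop, in and out in turn, grinds rust away; after 2 to 5 inward strokes the next outward one runs past 0.013 to the end at about 5 N. Stays where left.
- bolt_tab (a point): Middle of the top edge of the bolt's upright brown tab, the part to hold: 12 mm thick along the box's y (the sliding direction), 24 mm wide along its x, top 58 mm above the deck (158 mm above the desk). It rises from a 14 mm round rod whose axis is 10 mm above the deck. Pinch it from above, fingers closing along the box's y. Moves with the bolt; axes as the box's.
- lid (a joint): Lid angle in rad: 0 shut, 1.57 upright, 1.75 fully open against its stop. Stiff rusty hinge along the box's y: it stays where it is left. It cannot open while the bolt's rod lies over it. About 4 N at the bar lifts it.
- lid_bar (a point): Centre of the round lifting bar before the lid's front edge: 10 mm in diameter, parallel to the box's y, free for 62 mm between its two arms, 39 mm in front of the lid's edge (a 34 mm clear gap) and 97 mm above the desk with the lid shut. Can be pinched from above, fingers closing along the box's x. Moves on a circle of 187 mm radius about the hinge; turns with the lid.
- lid_hinge (a point): Point of the lid's hinge axis level with the bar's centre, on the box's far (+x) upper edge, 97 mm above the desk. Fixed to the box, axes as the box's.
- jar: Bystander: glass specimen jar with white cap, 52 mm in diameter, 70 mm high, standing to the +y side of the box. Origin at the centre of its underside.
- brush: Bystander: small dusting brush about 160 mm long, lying to the -y side of the box. Origin under its middle.
- holder: Bystander: aluminium specimen holder, 76 by 26 by 6 mm with an 18 mm round black knob (18 mm high in all), lying behind (+x of) the box. Origin at the centre of its underside.

How it is judged:
By the outcome, as a careful person would: the job done as asked, in the order asked, and still so for the second after the job is handed in, with the robot touching nothing.
It also fails if it takes over 64 s, if anything falls off the work surface, if the arm or the gripper's body presses on something with over 40 N, if the wrist force passes 120 N, or if a joint passes its speed limit or range.

## Working session

There is one attempt and no reset: what is moved stays moved. The work goes in short steps, Python scripts to look and compute and a tool call to move; the robot and the scene stay as the last step left them, time stands still between calls to the robot, and variables do not carry over. Pictures are saved under pics/ and viewed, and the job is handed in when it is done.

Besides the shell and the picture viewer there is one more tool, called as name(argument=value, ...), one argument or row to a line, values as JSON. step_arm: Moves the arm, as the interface text tells. Its arguments: {"type":"object","properties":{"increments":{"type":"string"}},"required":["increments"]}

```bash
ls; mkdir -p pics; python3 - <<'E'
from plant import *
import cv2,numpy as np,pickle
print(get_obs(), nose_length if not callable(nose_length) else nose_length())
d={}
for n in ["side","top","wrist"]:
    c=capture(n); d[n]=c; cv2.imwrite(f"pics/a_{n}.png",c["frame"][:,:,::-1])
    print(n,{k:np.round(v,3).tolist() for k,v in c.items() if k!="frame"})
pickle.dump(d,open("a.pkl","wb"))
E
```

```text
pics
{'time': 0.0, 'joint_positions': array([ 1.13199062e+00,  3.42718544e-01,  1.52503157e+00, -1.37073987e-05,
        1.27536935e+00, -1.45988409e-01]), 'dq': array([-1.66262260e-04, -1.76181229e-03, -1.71225441e-03,  9.64581713e-05,
       -1.28345031e-03, -6.67768068e-04]), 'tau': array([ 8.24990402e-04, -4.31253183e+01, -2.44219369e+01,  7.18711456e-02,
        5.60132798e-02, -1.25544102e-04]), 'tool_pos': array([151.35829726, 502.31929665, 248.04201782]), 'tcp_rot': array([-3.14008018e+00, -2.09136630e-04,  2.84877920e+00]), 'contact_force': array([-0.47043923, -0.43485384, -0.34252856]), 'moment': array([-0.00921133, -0.02679673, -0.01339981]), 'grip_width': 91.92648567451991} 22.0
side {'K': [[349.549, 0.0, 255.03], [0.0, 349.549, 197.331], [0.0, 0.0, 1.0]], 'extrinsics': [[-1.0, -0.014, -0.019, 637.899], [0.009, 0.533, -0.846, 100.969], [0.022, -0.846, -0.533, 817.307], [0.0, 0.0, 0.0, 1.0]]}
top {'K': [[384.857, 0.0, 252.589], [0.0, 384.857, 194.181], [0.0, 0.0, 1.0]], 'extrinsics': [[-0.016, -1.0, -0.004, 32.045], [-0.998, 0.016, -0.068, 639.959], [0.069, 0.003, -0.998, 943.305], [0.0, 0.0, 0.0, 1.0]]}
wrist {'K': [[297.319, 0.0, 255.602], [0.0, 297.319, 195.452], [0.0, 0.0, 1.0]], 'tool_from_camera': [[0.001, -0.955, -0.298, 80.0], [1.0, 0.001, -0.001, 0.456], [0.001, -0.298, 0.955, -136.017], [0.0, 0.0, 0.0, 1.0]]}
```

View pics/a_top.png

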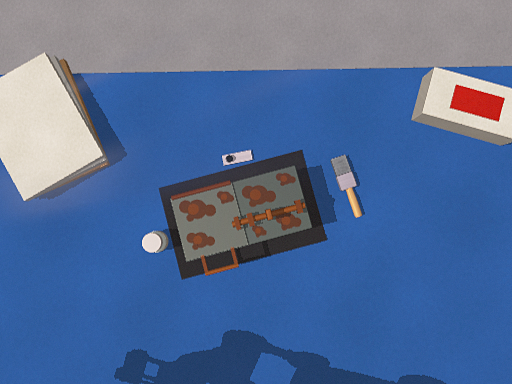

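View pics/a_side.png

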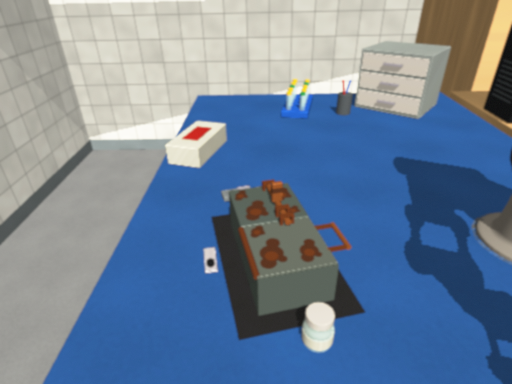

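View pics/a_wrist.png

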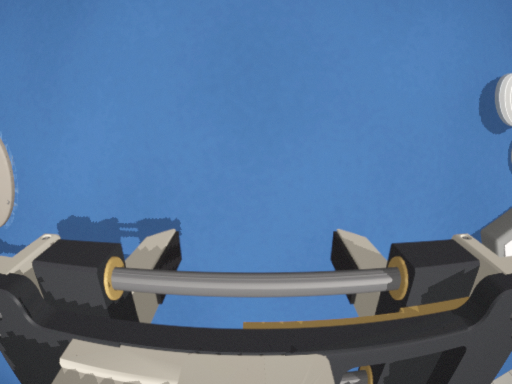

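The top view shows the box around (243,215), the lid bar at about (220,265), the bolt along (235..305, 222..205), the jar at (154,242), the brush at (347,187) and the holder at (237,157). I'll zoom in on the box.

```bash
cat > h.py <<'E'
import numpy as np,cv2,pickle
from scipy.spatial.transform import Rotation as R
def ray(c,px,wp=None):
    K=c["K"]; u=(px[0]-K[0,2])/K[0,0]; v=(px[1]-K[1,2])/K[1,1]
    if "extrinsics" in c:
        E=c["extrinsics"]; d=np.array([u,v,1.]); Rm=E[:3,:3]
        return -Rm.T@E[:3,3], Rm.T@(d/np.linalg.norm(d))
    r=np.hypot(u,v); d=np.array([np.sin(r)*u/max(r,1e-9),np.sin(r)*v/max(r,1e-9),np.cos(r)])
    T=c["tool_from_camera"]; Rt=R.from_euler("xyz",wp["tcp_rot"]).as_matrix()
    return wp["tool_pos"]+Rt@T[:3,3], Rt@T[:3,:3]@d
def plane(c,px,z,wp=None):
    o,d=ray(c,px,wp); return o+d*(z-o[2])/d[2]
def tri(rays):
    A=np.zeros((3,3));b=np.zeros(3)
    for o,d in rays:
        P=np.eye(3)-np.outer(d,d);A+=P;b+=P@o
    p=np.linalg.solve(A,b); return p,[np.linalg.norm((np.eye(3)-np.outer(d,d))@(p-o)) for o,d in rays]
def proj(c,p,wp=None):
    K=c["K"]
    if "extrinsics" in c:
        q=c["extrinsics"]@np.append(p,1); return np.array([K[0,0]*q[0]/q[2]+K[0,2],K[1,1]*q[1]/q[2]+K[1,2]])
    T=c["tool_from_camera"]; Rt=R.from_euler("xyz",wp["tcp_rot"]).as_matrix()
    q=T[:3,:3].T@(Rt.T@(p-wp["tool_pos"])-T[:3,3]); r=np.arctan2(np.hypot(q[0],q[1]),q[2]); 
    n=q[:2]/np.hypot(q[0],q[1]); return K[[0,1],[2,2]]+297.319*r*n
def crop(f,x0,y0,w,h,s,name):
    cv2.imwrite(name,cv2.resize(f[y0:y0+h,x0:x0+w,::-1],None,fx=s,fy=s,interpolation=cv2.INTER_CUBIC))
E
python3 - <<'E'
from h import *
d=pickle.load(open("a.pkl","rb"))
crop(d["top"]["frame"],150,140,190,145,4,"pics/b_top.png")
crop(d["side"]["frame"],190,170,190,190,3,"pics/b_side.png")
E
```

```text
(no output)
```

View pics/b_top.png

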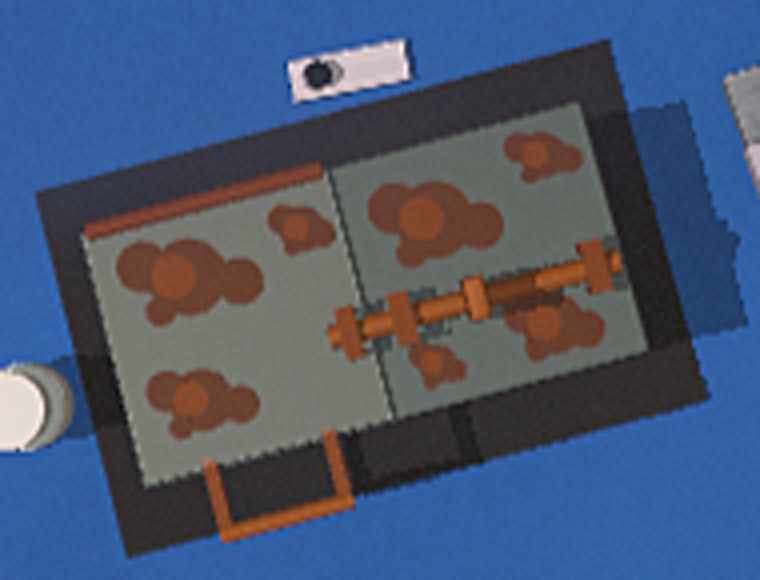

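View pics/b_side.png

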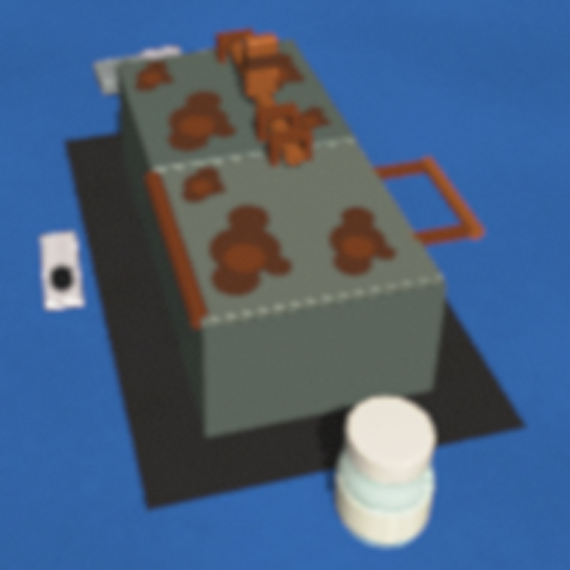

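The crops show the box-top corners at (83,237), (581,103), (648,352) and (145,488), the tab top at about (476,298), and the bar running from (225,535) to (352,505).

```bash
cat > m.py <<'E'
from h import *
d=pickle.load(open("a.pkl","rb")); t=d["top"]; s=d["side"]
T=lambda x,y:(150+(x+.5)/4-.5,140+(y+.5)/4-.5); S=lambda x,y:(190+(x+.5)/3-.5,170+(y+.5)/3-.5)
pr=lambda n,v:print(n,np.round(v,1))
for n,a,b in [("c+y-x",(145,488),(442,278)),("c+y+x",(86,230),(204,322)),("tab",(476,298),(260,47)),("bar+y",(225,535),(480,236)),("bar-y",(352,505),(430,160)),("jarcap",(14,408),(387,432)),("-y-x",(648,352),(296,44))]:
    p,e=tri([ray(t,T(*a)),ray(s,S(*b))]); print(n,p.round(1),np.round(e,1))
C=[plane(t,T(*q),100) for q in [(83,237),(581,103),(648,352),(145,488)]]
C=np.array(C); print(C.round(1)); c=C.mean(0)
ex=(C[0]+C[1]-C[2]-C[3]);ey=(C[0]+C[3]-C[1]-C[2])
print("yaw",np.arctan2(ex[1],ex[0]),np.arctan2(-ey[0],ey[1]),"size",np.linalg.norm(ex)/2,np.linalg.norm(ey)/2,"c",c)
pr("tab@158",plane(t,T(476,298),158)); pr("bar",plane(t,T(288,520),97))
E
python3 m.py
```

```text
c+y-x [484.9 176.3  97.7] [1.7 1.7]
c+y+x [630.1 210.4  96.5] [1.4 1.4]
tab [588.4 -12.6 148.4] [0.6 0.6]
bar+y [454.5 131.9  92.2] [0.6 0.6]
bar-y [472.5  58.3  98. ] [0.8 0.8]
jarcap [528.2 260.7  62.9] [0.2 0.2]
-y-x [ 555.2 -113.4   92.2] [0.8 0.8]
[[ 627.2  211.4  100. ]
 [ 700.3  -77.3  100. ]
 [ 556.1 -112.3  100. ]
 [ 483.4  176.2  100. ]]
yaw 0.23915484562391445 0.24760727859613976 size 148.23384790654322 297.6056664961303 c [591.75631888  49.50377305 100.        ]
tab@158 [587.6 -12.2 158. ]
bar [463.7  95.1  97. ]
```

```bash
cat >> h.py <<'E'
def inc(pos,rot,cp,cr):
    A=R.from_euler("xyz",cr);B=R.from_euler("xyz",rot)
    print("turn",(A.inv()*B).as_rotvec().round(4),"shift",A.inv().apply(np.array(pos)-cp).round(1))
E
python3 -c "
from h import *
inc([587.6,-12.2,245],[np.pi,0,.244+np.pi],[151.517,502.678,248.741],[-3.14159,0,2.849])"
```

```text
turn [-0.     -0.     -0.5366] shift [-566.1 -367.2    3.7]
```

step_arm(
  increments="0 0 -0.08 -80 -52 0 0;0 0 -0.16 -160 -104 0 -0.2;0 0 -0.24 -240 -155 0 -0.2;0 0 -0.32 -310 -200 2 -0.2;0 0 -0.4 -380 -246 2 -0.2;0 0 -0.45 -450 -291 3 -0.2;0 0 -0.5 -520 -337 4 -0.2;0 0 -0.536 -566 -367 4 -0.2;0 0 -0.536 -566 -367 4 -0.2;0 0 -0.536 -566 -367 4 -0.2;0 0 -0.536 -566 -367 4 -0.2;0 0 -0.536 -566 -367 4 -0.2;0 0 -0.536 -566 -367 4 -0.2;0 0 -0.536 -566 -367 4 -0.2",
)

```text
time: 1.9
tool_pos: [586.9, -10.9, 244.9]
tcp_rot: [3.141, -0.0, -2.897]
contact_force: [-0.8, -0.3, -0.1]
grip_width: 36.8
```

```bash
cat > cap.py <<'E'
import sys
from plant import *
from h import *
o=get_obs(); c=capture("wrist"); pickle.dump((o,c),open(sys.argv[1]+".pkl","wb"))
cv2.imwrite(f"pics/{sys.argv[1]}.png",c["frame"][:,:,::-1])
print({k:np.round(o[k],3).tolist() for k in ["time","tool_pos","tcp_rot","contact_force","grip_width"]})
E
python3 cap.py w1
```

```text
{'time': 1.9, 'tool_pos': [586.865, -10.902, 244.914], 'tcp_rot': [3.141, -0.0, -2.897], 'contact_force': [-0.751, -0.344, -0.079], 'grip_width': 36.794}
```

View pics/w1.png

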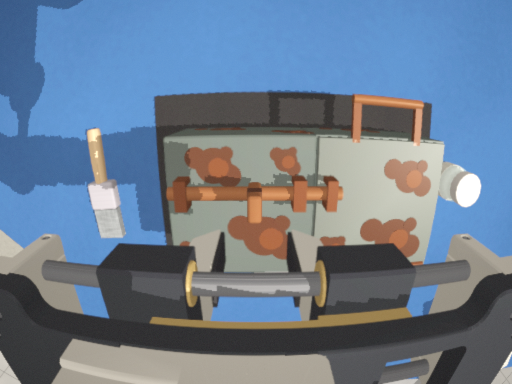

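The wrist view shows the tab at about (255,190..222), centred between the fingers (opening about 37 mm), with the bar from (355,97) to (422,104). I'll enlarge it to pick the tab's top edge.

```bash
python3 - <<'E'
from h import *
o,c=pickle.load(open("w1.pkl","rb")); crop(c["frame"],150,80,290,170,2.7,"pics/w1c.png")
E
```

```text
(no output)
```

View pics/w1c.png

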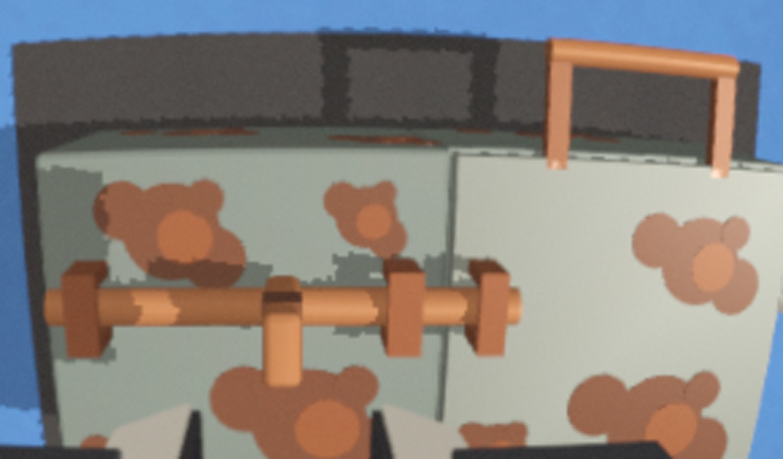

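Top face of the tab is at crop (264..300, 308..386), centre (282,347).

```bash
cat >> m.py <<'E'
print('---')
o,w=pickle.load(open("w1.pkl","rb")); W=lambda x,y:(150+(x+.5)/2.7-.5,80+(y+.5)/2.7-.5)
for n,a,b in [("tab",(476,298),(282,347)),("bar+y",(225,535),(736,66)),("bar-y",(352,505),(551,48)),("strap1",(402,318),(404,313)),("strap2",(595,266),(85,316))]:
    p,e=tri([ray(t,T(*a)),ray(w,W(*b),o)]); print(n,p.round(1),np.round(e,1))
pr("tab w@158",plane(w,W(282,347),158,o))
pr("tab edges",[plane(w,W(264,347),158,o),plane(w,W(300,347),158,o)])
pr("bar w@97",[plane(w,W(736,66),97,o),plane(w,W(551,48),97,o)])
print(inc([587.6,-12.2,150],[np.pi,0,.244+np.pi],o["tool_pos"],o["tcp_rot"]))
E
python3 m.py | sed -n '/---/,$p'
python3 - <<'E'
from h import *
o,c=pickle.load(open("w1.pkl","rb")); crop(c["frame"],200,160,120,100,6,"pics/w1d.png")
d=pickle.load(open("a.pkl","rb")); crop(d["top"]["frame"],220,180,100,75,8,"pics/b_top2.png")
E
```

```text
---
tab [587.6 -12.2 157.2] [0. 0.]
bar+y [457.4 129.9 107.1] [0.2 0.2]
bar-y [473.8  58.4  99.8] [1.8 1.8]
strap1 [577.7  27.9 122.7] [0.1 0.1]
strap2 [605.3 -79.3 122.4] [1.3 1.3]
tab w@158 [587.3 -12.2 158. ]
tab edges [[588.6 -17.4 158. ]
 [586.   -7.1 158. ]]
bar w@97 [[455.7 135.8  97. ]
 [475.2  59.2  97. ]]
turn [ 0.0004 -0.0001  0.0006] shift [-0.4 -1.5 94.9]
None
```

View pics/b_top2.png

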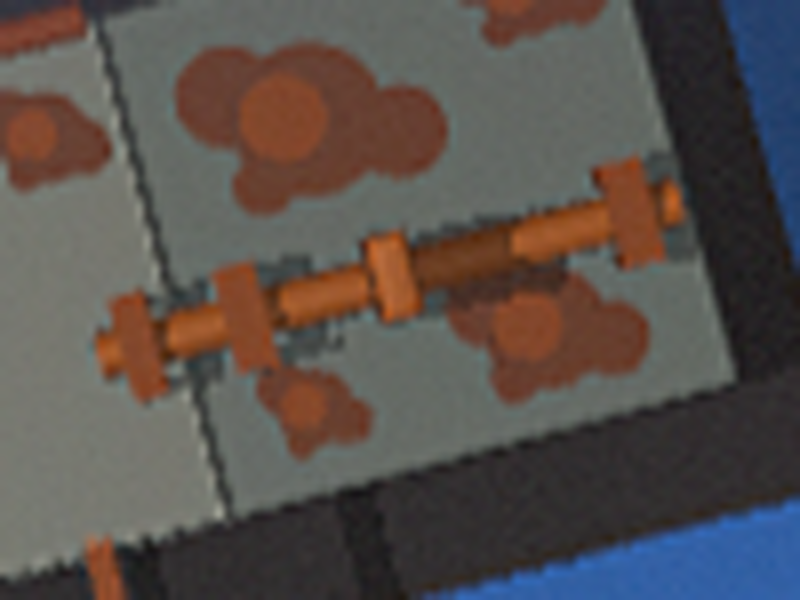

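step_arm(
  increments="0 0 0 0 0 30 -0.2;0 0 0 0 0 60 -0.2;0 0 0 0 0 85 -0.2;0 0 0 0 0 95.5 -0.2;0 0 0 0 0 95.5 -0.2;0 0 0 0 0 95.5 -1;0 0 0 0 0 95.5 -1;0 0 0 0 0 95.5 -1;0 0 0 0 0 95.5 -1;0 0 0 0 0 95.5 -1;0 0 0 0 0 95.5 -1",
)

```text
time: 3.32
tool_pos: [587.8, -12.0, 149.8]
tcp_rot: [-3.141, 0.001, -2.898]
contact_force: [-0.5, 0.7, 5.0]
grip_width: 11.8
```

```bash
python3 cap.py w2
```

```text
{'time': 3.325, 'tool_pos': [587.766, -12.028, 149.838], 'tcp_rot': [-3.141, 0.001, -2.898], 'contact_force': [-0.485, 0.664, 4.966], 'grip_width': 11.823}
```

View pics/w2.png

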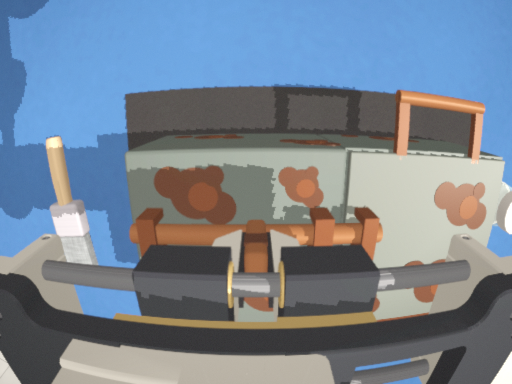

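Tab gripped (11.8 mm). Outward is tool -y, so I'll start with an outward test stroke.

step_arm(
  increments="0 0 0 0 -2 0 -1;0 0 0 0 -4 0 -1;0 0 0 0 -6 0 -1;0 0 0 0 -8 0 -1;0 0 0 0 -8 0 -1",
)

```text
time: 4.0
tool_pos: [589.0, -17.1, 149.8]
tcp_rot: [3.138, 0.001, -2.898]
contact_force: [-2.2, 9.6, 6.8]
grip_width: 12.0
```

step_arm(
  increments="0 0 0 0 4 0 -1;0 0 0 0 8 0 -1;0 0 0 0 12 0 -1;0 0 0 0 16 0 -1;0 0 0 0 16 0 -1",
)

```text
time: 4.62
tool_pos: [586.3, -6.4, 149.8]
tcp_rot: [-3.138, 0.001, -2.899]
contact_force: [1.4, -7.9, 4.4]
grip_width: 12.0
```

step_arm(
  increments="0 0 0 0 1 0 -1;0 0 0 0 1 0 -1;0 0 0 0 -4 0 -1;0 0 0 0 -8 0 -1;0 0 0 0 -12 0 -1;0 0 0 0 -17 0 -1;0 0 0 0 -17 0 -1",
)

```text
time: 5.5
tool_pos: [589.2, -17.8, 149.8]
tcp_rot: [3.137, 0.001, -2.898]
contact_force: [-2.9, 12.0, 8.8]
grip_width: 11.7
```

step_arm(
  increments="0 0 0 0 4 0 -1;0 0 0 0 8 0 -1;0 0 0 0 13 0 -1;0 0 0 0 18 0 -1;0 0 0 0 18 0 -1;0 0 0 0 18 0 -1",
)

```text
time: 6.25
tool_pos: [586.3, -6.0, 149.9]
tcp_rot: [-3.137, 0.001, -2.899]
contact_force: [1.0, -10.6, 4.0]
grip_width: 11.9
```

step_arm(
  increments="0 0 0 0 -4 0 -1;0 0 0 0 -8 0 -1;0 0 0 0 -13 0 -1;0 0 0 0 -18 0 -1;0 0 0 0 -18 0 -1;0 0 0 0 -18 0 -1",
)

```text
time: 7.0
tool_pos: [589.2, -17.8, 149.8]
tcp_rot: [3.137, 0.001, -2.898]
contact_force: [-3.3, 11.1, 8.6]
grip_width: 11.5
```

Still stopped at about 10 mm. Third inward stroke and out again.

step_arm(
  increments="0 0 0 0 4 0 -1;0 0 0 0 8 0 -1;0 0 0 0 13 0 -1;0 0 0 0 18 0 -1;0 0 0 0 18 0 -1;0 0 0 0 18 0 -1",
)

```text
time: 7.75
tool_pos: [586.2, -5.9, 149.8]
tcp_rot: [-3.137, 0.001, -2.899]
contact_force: [0.6, -9.3, 5.5]
grip_width: 12.0
```

step_arm(
  increments="0 0 0 0 -4 0 -1;0 0 0 0 -8 0 -1;0 0 0 0 -13 0 -1;0 0 0 0 -18 0 -1;0 0 0 0 -18 0 -1;0 0 0 0 -18 0 -1",
)

```text
time: 8.5
tool_pos: [589.5, -19.1, 149.8]
tcp_rot: [3.139, 0.001, -2.898]
contact_force: [-2.7, 5.6, 7.7]
grip_width: 11.8
```

The force has dropped and the stroke ran further: it looks free. I'll draw it out to the end.

step_arm(
  increments="0 0 0 0 -4 0 -1;0 0 0 0 -8 0 -1;0 0 0 0 -12 0 -1;0 0 0 0 -16 0 -1;0 0 0 0 -20 0 -1;0 0 0 0 -24 0 -1;0 0 0 0 -28 0 -1;0 0 0 0 -32 0 -1;0 0 0 0 -34 0 -1;0 0 0 0 -34 0 -1;0 0 0 0 -34 0 -1",
)

```text
time: 9.88
tool_pos: [597.6, -50.9, 149.8]
tcp_rot: [3.137, 0.001, -2.898]
contact_force: [-1.9, 10.8, 9.1]
grip_width: 12.0
```

Displacement totals 40 mm (5 → 45 mm), with the force rising again at the end stop. I'll release and rise.

step_arm(
  increments="0 0 0 0 1 0 -0.2;0 0 0 0 1 0 -0.2;0 0 0 0 1 0 -0.2;0 0 0 0 1 0 -0.2;0 0 0 0 1 -30 -0.2;0 0 0 0 1 -65 -0.2;0 0 0 0 1 -95 -0.2;0 0 0 0 1 -95 -0.2;0 0 0 0 1 -95 -0.2",
)

```text
time: 11.0
tool_pos: [597.2, -52.9, 243.1]
tcp_rot: [3.141, -0.001, -2.899]
contact_force: [-0.1, 0.4, -0.3]
grip_width: 36.7
```

```bash
python3 cap.py w3; python3 - <<'E'
from h import *
o,c=pickle.load(open("w3.pkl","rb")); crop(c["frame"],150,60,320,190,2.5,"pics/w3c.png")
E
```

```text
{'time': 11.0, 'tool_pos': [597.159, -52.873, 243.115], 'tcp_rot': [3.141, -0.001, -2.899], 'contact_force': [-0.117, 0.366, -0.284], 'grip_width': 36.733}
```

View pics/w3c.png

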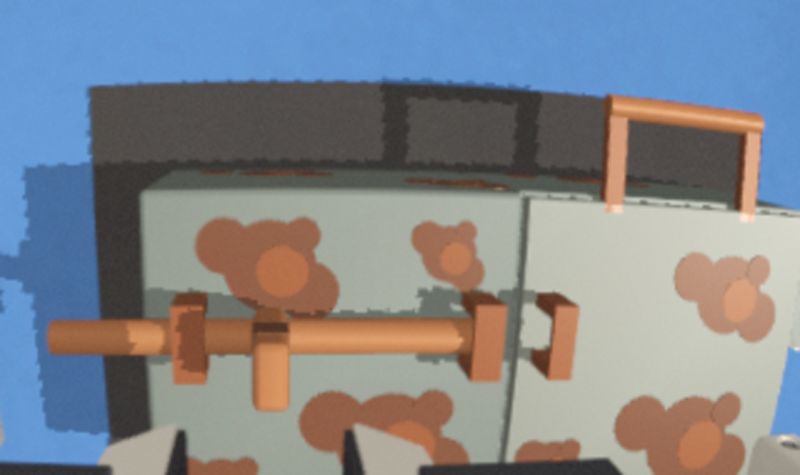

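The rod end has left the lid's strap, so the lid is clear. I'll check the travel and compute the move to above the bar.

```bash
python3 - <<'E'
from h import *
o,c=pickle.load(open("w3.pkl","rb")); W=lambda x,y:(150+(x+.5)/2.5-.5,60+(y+.5)/2.5-.5)
p=plane(c,W(271,371),157.5,o); print(p,np.linalg.norm(p[:2]-[587.5,-12.2]))
o1,w=pickle.load(open("w1.pkl","rb")); W1=lambda x,y:(150+(x+.5)/2.7-.5,80+(y+.5)/2.7-.5)
for a,b in [((736,66),(761,122)),((551,48),(610,104))]:
    print(tri([ray(w,W1(*a),o1),ray(c,W(*b),o)]),plane(c,W(*b),97,o))
inc([463.7,95.4,200],[np.pi,0,1.8158],o["tool_pos"],o["tcp_rot"])
E
```

```text
[596.18648477 -51.2750805  157.5       ] 40.02895119443913
(array([455.6453535 , 135.5019275 ,  97.41481361]), [np.float64(0.11675832589716922), np.float64(0.11675832589714677)]) [455.43670033 135.78183942  97.        ]
(array([475.37978752,  58.93257149,  97.94680411]), [np.float64(0.06653997686726384), np.float64(0.06653997686724308)]) [475.2953412   59.38879855  97.        ]
turn [-5.0000e-04 -1.7000e-03  1.5688e+00] shift [ 93.8 176.   43.4]
```

step_arm(
  increments="0 0 0.18 10 20 0 -0.43;0 0 0.36 20 40 0 -0.43;0 0 0.54 32 60 0 -0.43;0 0 0.72 43 82 5 -0.43;0 0 0.9 54 102 10 -0.43;0 0 1.08 64 122 20 -0.43;0 0 1.26 74 142 30 -0.43;0 0 1.42 84 162 40 -0.43;0 0 1.565 93 176 43 -0.43;0 0 1.565 93 176 43 -0.43;0 0 1.565 93 176 43 -0.43;0 0 1.565 93 176 43 -0.43",
)

```text
time: 12.55
tool_pos: [465.5, 95.1, 201.2]
tcp_rot: [3.141, 0.0, 1.821]
contact_force: [0.3, -0.4, 0.3]
grip_width: 25.7
```

```bash
python3 cap.py w4; python3 - <<'E'
from h import *
o,c=pickle.load(open("w4.pkl","rb")); crop(c["frame"],120,110,270,200,2.9,"pics/w4c.png")
E
```

```text
{'time': 12.55, 'tool_pos': [465.487, 95.112, 201.163], 'tcp_rot': [3.141, 0.0, 1.821], 'contact_force': [0.347, -0.427, 0.27], 'grip_width': 25.694}
```

View pics/w4c.png

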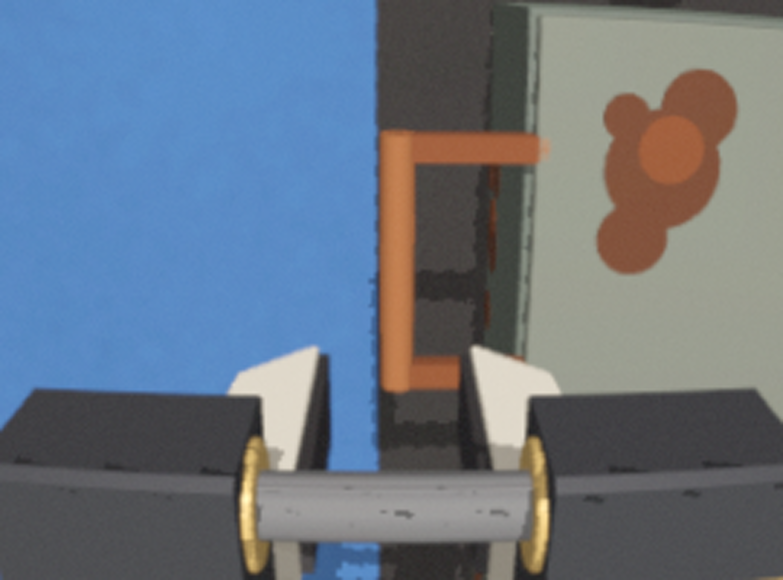

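The wrist view shows the bar at crop (397, 130..390), between the fingers at 325 and 470.

```bash
python3 - <<'E'
from h import *
o,c=pickle.load(open("w4.pkl","rb")); W=lambda x,y:(120+(x+.5)/2.9-.5,110+(y+.5)/2.9-.5)
a=plane(c,W(398,132),97,o);b=plane(c,W(396,388),97,o);print(a,b)
m=(a+b)/2;print(m, np.arctan2(-(a-b)[0],(a-b)[1]),proj(c,m,o))
o3,c3=pickle.load(open("w3.pkl","rb")); W3=lambda x,y:(150+(x+.5)/2.5-.5,60+(y+.5)/2.5-.5)
print(tri([ray(c,W(397,131),o),ray(c3,W3(761,122),o3)]),tri([ray(c,W(396,389),o),ray(c3,W3(610,104),o3)]))
inc([m[0],m[1],100],[np.pi,0,1.821],o["tool_pos"],o["tcp_rot"])
print(plane(c,W(530,250),97,o))
E
```

```text
[457.43779088 134.38121929  97.        ] [476.70799708  56.99530954  97.        ]
[467.07289398  95.68826442  97.        ] 0.24405082850195775 [256.55930809 201.50729487]
(array([456.42402715, 134.68922635,  98.72348785]), [np.float64(0.6200441071765376), np.float64(0.6200441071765413)]) (array([476.09401572,  58.05237231, 100.06118547]), [np.float64(0.32841082564290786), np.float64(0.32841082564271273)])
turn [ 0.0002  0.0001 -0.0003] shift [  0.2   1.7 101.2]
[503.77447447 110.27337129  97.        ]
```

step_arm(
  increments="0 0 0 0 1 35 -0.43;0 0 0 0 1 65 -0.43;0 0 0 0 1 88 -0.43;0 0 0 0 1 101 -0.43;0 0 0 0 1 101 -0.43;0 0 0 0 1 101 -0.43;0 0 0 0 1 101 -1;0 0 0 0 1 101 -1;0 0 0 0 1 101 -1;0 0 0 0 1 101 -1;0 0 0 0 1 101 -1",
)

```text
time: 13.98
tool_pos: [466.2, 95.9, 100.7]
tcp_rot: [3.141, 0.0, 1.82]
contact_force: [-1.3, 0.3, 6.5]
grip_width: 9.1
```

```bash
python3 cap.py w5
```

```text
{'time': 13.975, 'tool_pos': [466.171, 95.868, 100.651], 'tcp_rot': [3.141, 0.0, 1.82], 'contact_force': [-1.259, 0.338, 6.455], 'grip_width': 9.146}
```

View pics/w5.png

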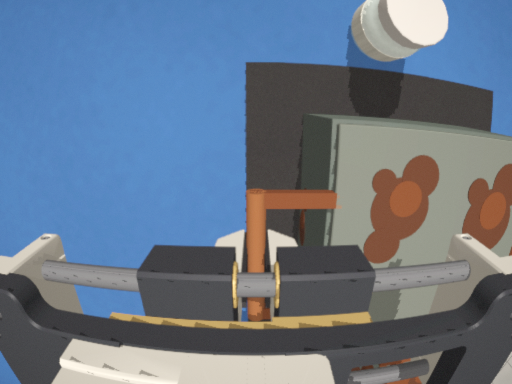

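```bash
python3 -c "
import numpy as np
for t in np.arange(0,1.61,.04): print('%.2f %.1f %.1f'%(t,187*(1-np.cos(t)),-187*np.sin(t)),end='; ')"
```

```text
0.00 0.0 -0.0; 0.04 0.1 -7.5; 0.08 0.6 -14.9; 0.12 1.3 -22.4; 0.16 2.4 -29.8; 0.20 3.7 -37.2; 0.24 5.4 -44.5; 0.28 7.3 -51.7; 0.32 9.5 -58.8; 0.36 12.0 -65.9; 0.40 14.8 -72.8; 0.44 17.8 -79.7; 0.48 21.1 -86.4; 0.52 24.7 -92.9; 0.56 28.6 -99.3; 0.60 32.7 -105.6; 0.64 37.0 -111.7; 0.68 41.6 -117.6; 0.72 46.4 -123.3; 0.76 51.5 -128.8; 0.80 56.7 -134.1; 0.84 62.2 -139.2; 0.88 67.9 -144.1; 0.92 73.7 -148.8; 0.96 79.8 -153.2; 1.00 86.0 -157.4; 1.04 92.3 -161.3; 1.08 98.9 -164.9; 1.12 105.5 -168.3; 1.16 112.3 -171.4; 1.20 119.2 -174.3; 1.24 126.3 -176.9; 1.28 133.4 -179.1; 1.32 140.6 -181.1; 1.36 147.9 -182.9; 1.40 155.2 -184.3; 1.44 162.6 -185.4; 1.48 170.0 -186.2; 1.52 177.5 -186.8; 1.56 185.0 -187.0; 1.60 192.5 -186.9;
```

step_arm(
  increments="0 0 0 0 0 -7.5 -1;0 0 0 0 0.6 -15 -1;0 0 0 0 1.3 -22.4 -1;0 0 0 0 2.4 -29.8 -1;0 0 0 0 3.7 -37.2 -1;0 0 0 0 3.7 -37.2 -1",
)

```text
time: 14.78
tool_pos: [469.7, 96.8, 138.2]
tcp_rot: [3.141, 0.0, 1.82]
contact_force: [1.1, -0.7, 0.3]
grip_width: 8.6
```

```bash
python3 cap.py w6; python3 -c "
from plant import *
import cv2
cv2.imwrite('pics/s6.png',cv2.resize(capture('side')['frame'][150:360,170:400,::-1],None,fx=2.5,fy=2.5))"
```

```text
{'time': 14.775, 'tool_pos': [469.69, 96.764, 138.211], 'tcp_rot': [3.141, 0.0, 1.82], 'contact_force': [1.091, -0.746, 0.274], 'grip_width': 8.575}
```

View pics/w6.png

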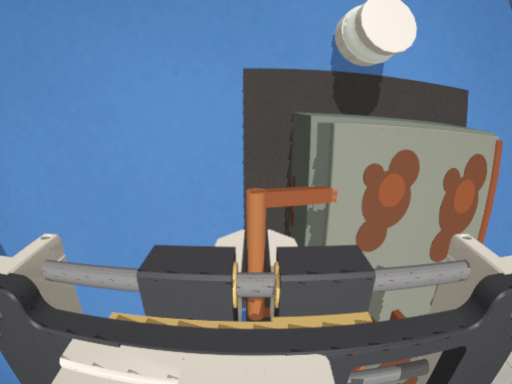

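View pics/s6.png

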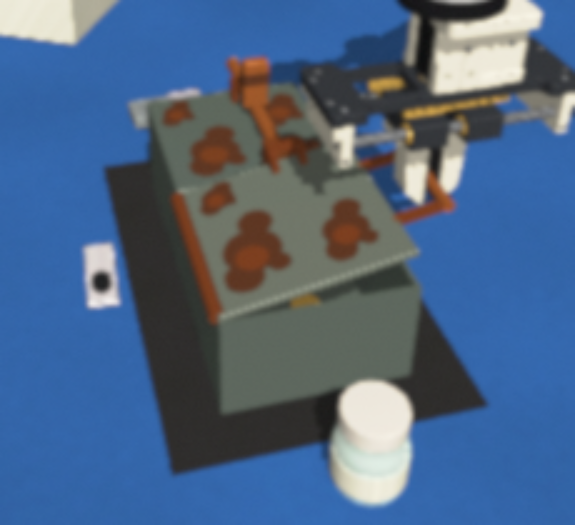

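The lid is rising with the bar and the grip holds, so I'll continue the arc.

step_arm(
  increments="0 0 0 0 1.7 -7.3 -1;0 0 0 0 3.6 -14.5 -1;0 0 0 0 5.8 -21.6 -1;0 0 0 0 8.3 -28.7 -1;0 0 0 0 11.1 -35.6 -1;0 0 0 0 14.1 -42.5 -1;0 0 0 0 17.4 -49.2 -1;0 0 0 0 21 -55.7 -1;0 0 0 0 24.9 -62.1 -1;0 0 0 0 29 -68.4 -1;0 0 0 0 33.3 -74.5 -1;0 0 0 0 37.9 -80.4 -1;0 0 0 0 42.7 -86.1 -1;0 0 0 0 47.8 -91.6 -1;0 0 0 0 53 -96.9 -1",
)

```text
time: 16.75
tool_pos: [518.5, 109.2, 235.3]
tcp_rot: [-3.136, 0.0, 1.82]
contact_force: [-12.9, -6.2, 7.0]
grip_width: 8.7
```

```bash
python3 cap.py w7; python3 -c "
from plant import *
import cv2
cv2.imwrite('pics/s7.png',cv2.resize(capture('side')['frame'][110:340,170:400,::-1],None,fx=2.5,fy=2.5))"
```

```text
{'time': 16.75, 'tool_pos': [518.483, 109.188, 235.343], 'tcp_rot': [-3.136, 0.0, 1.82], 'contact_force': [-12.935, -6.233, 7.01], 'grip_width': 8.699}
```

View pics/w7.png

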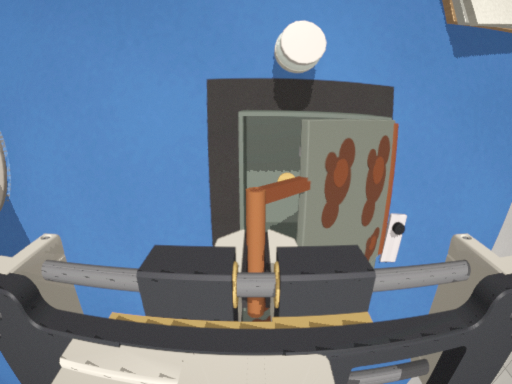

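View pics/s7.png

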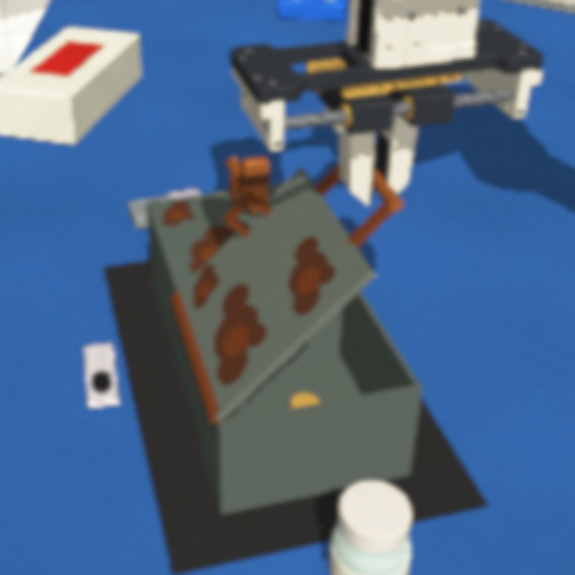

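No collision, and the bar is still held. The radial force suggests the true arc is a few mm wider than commanded, so I'll correct that as I go on.

step_arm(
  increments="0 0 0 0 0.5 -4 -1;0 0 0 0 6.5 -9.4 -1;0 0 0 0 12.2 -14.3 -1;0 0 0 0 18.2 -19 -1;0 0 0 0 24.3 -23.5 -1;0 0 0 0 30.6 -27.8 -1;0 0 0 0 37.1 -31.8 -1;0 0 0 0 43.7 -35.5 -1;0 0 0 0 50.5 -38.9 -1;0 0 0 0 57.4 -42.1 -1;0 0 0 0 64.5 -45 -1",
)

```text
time: 18.23
tool_pos: [583.7, 125.7, 281.2]
tcp_rot: [3.141, 0.0, 1.82]
contact_force: [-7.3, -3.7, 6.0]
grip_width: 8.8
```

step_arm(
  increments="0 0 0 0 7.1 -2.6 -1;0 0 0 0 14.3 -4.9 -1;0 0 0 0 21.7 -7 -1;0 0 0 0 29.1 -8.7 -1;0 0 0 0 36.5 -10.1 -1;0 0 0 0 44 -11.3 -1;0 0 0 0 51.6 -12.1 -1;0 0 0 0 59 -12.7 -1;0 0 0 0 66 -12.9 -1;0 0 0 0 69 -12.9 -1;0 0 0 0 69 -12.9 -1;0 0 0 0 69 -12.9 -1",
)

```text
time: 19.73
tool_pos: [651.4, 142.8, 293.2]
tcp_rot: [3.138, 0.0, 1.82]
contact_force: [1.0, -3.0, 5.4]
grip_width: 9.2
```

```bash
python3 cap.py w8; python3 -c "
from plant import *
import cv2,pickle
c=capture('side');t=capture('top');pickle.dump((c,t),open('s8.pkl','wb'))
cv2.imwrite('pics/s8.png',cv2.resize(c['frame'][90:340,150:400,::-1],None,fx=2.3,fy=2.3))
cv2.imwrite('pics/t8.png',t['frame'][:,:,::-1])"
```

```text
{'time': 19.725, 'tool_pos': [651.411, 142.773, 293.159], 'tcp_rot': [3.138, 0.0, 1.82], 'contact_force': [1.028, -2.989, 5.396], 'grip_width': 9.177}
```

View pics/w8.png

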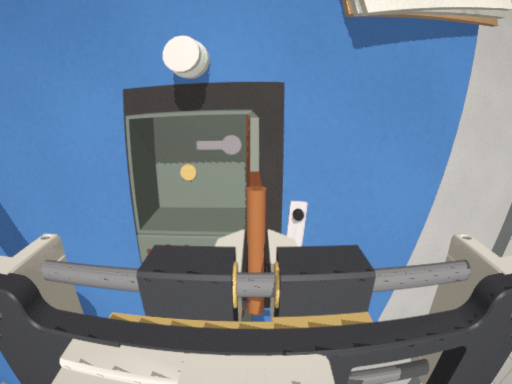

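View pics/s8.png

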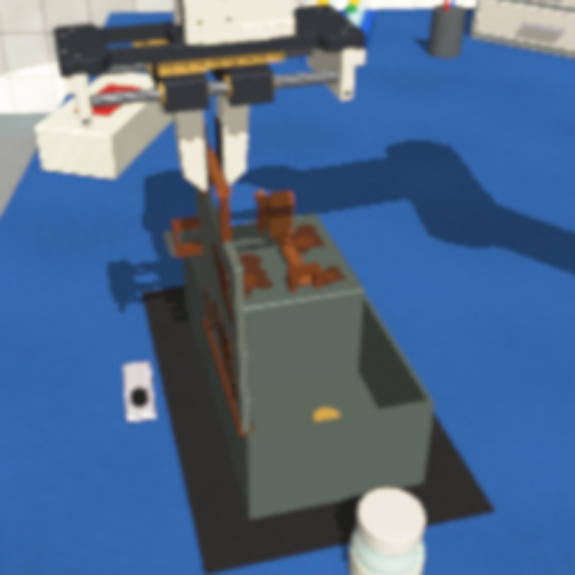

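The lid stands upright with the bar between the pads at about (257,250). I'll release and withdraw straight up.

step_arm(
  increments="0 0 0 0 0 0 -0.3;0 0 0 0 0 0 -0.3;0 0 0 0 0 0 -0.3;0 0 0 0 0 0 -0.3;0 0 0 0 0 -20 -0.3;0 0 0 0 0 -50 -0.3;0 0 0 0 0 -70 -0.3;0 0 0 0 -40 -75 -0.3;0 0 0 0 -90 -75 -0.3;0 0 0 0 -140 -75 -0.3;0 0 0 0 -140 -75 -0.3;0 0 0 0 -140 -75 -0.3;0 0 0 0 -140 -75 -0.3",
)

```text
time: 21.5
tool_pos: [515.7, 108.4, 367.1]
tcp_rot: [3.141, -0.0, 1.82]
contact_force: [-0.0, 0.1, -0.1]
grip_width: 32.2
```

```bash
python3 cap.py w9; python3 -c "
from plant import *
import cv2,pickle
c=capture('side');t=capture('top');pickle.dump((c,t),open('s9.pkl','wb'))
cv2.imwrite('pics/s9.png',cv2.resize(c['frame'][90:370,150:400,::-1],None,fx=2.1,fy=2.1))
cv2.imwrite('pics/t9.png',t['frame'][:,:,::-1])"
```

```text
{'time': 21.5, 'tool_pos': [515.734, 108.361, 367.079], 'tcp_rot': [3.141, -0.0, 1.82], 'contact_force': [-0.03, 0.121, -0.121], 'grip_width': 32.186}
```

View pics/w9.png

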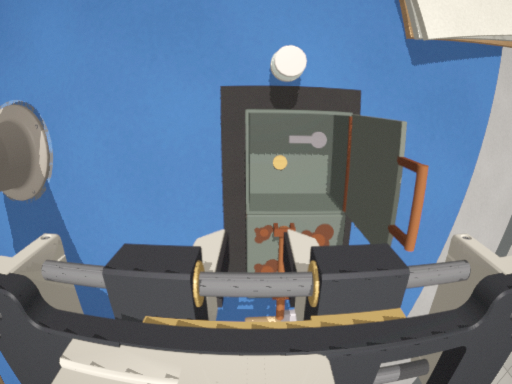

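View pics/s9.png

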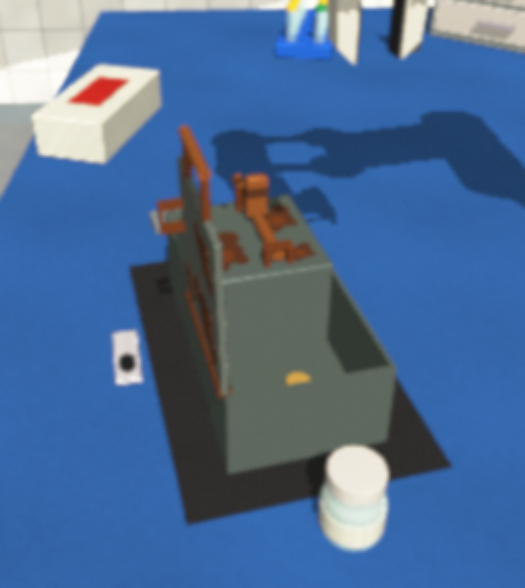

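View pics/t9.png

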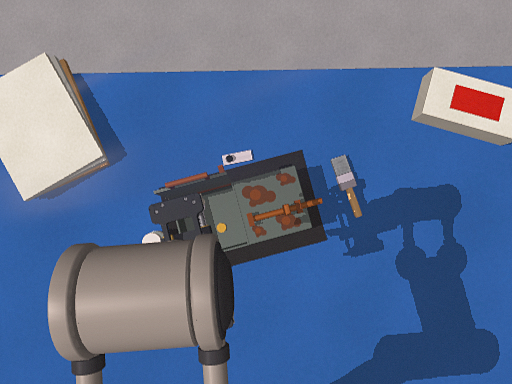

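The lid stays upright, the rod sticks out drawn at (305..323, 205) in the top view, and the jar, brush and holder are at their original pixels. One check of the lid angle.

```bash
python3 - <<'E'
from h import *
o,w=pickle.load(open("w9.pkl","rb")); s,t=pickle.load(open("s9.pkl","rb"))
S=lambda x,y:(150+(x+.5)/2.1-.5,90+(y+.5)/2.1-.5)
P=[tri([ray(w,a,o),ray(s,S(*b))]) for a,b in [((421,168),(206,177)),((411,246),(184,130))]]
print(P); m=(P[0][0]+P[1][0])/2; hx=np.array([466.3,96])+187*np.array([np.cos(.248),np.sin(.248)])
dh=(m[:2]-hx)@[np.cos(.248),np.sin(.248)]; print(m,hx,dh,"angle",np.arctan2(m[2]-97,-dh))
d0=pickle.load(open("a.pkl","rb"))
for n,(x,y,ww,hh) in dict(holder=(218,145,40,22),brush=(325,150,40,55)).items():
    print(n,np.abs(d0["top"]["frame"][y:y+hh,x:x+ww].astype(int)-t["frame"][y:y+hh,x:x+ww]).mean())
print("jar",np.abs(d0["side"]["frame"][300:355,300:340].astype(int)-s["frame"][300:355,300:340]).mean())
E
```

```text
[(array([642.2028115 , 178.33492644, 281.30749811]), [np.float64(1.400525963596051), np.float64(1.4005259635960008)]), (array([661.00592371, 109.61710763, 286.34104013]), [np.float64(0.43218675799617606), np.float64(0.43218675799610096)])]
[651.6043676  143.97601703 283.82426912] [647.57878951 141.90207485] 4.411498258139647 angle 1.5944050294275318
holder 2.7185606060606062
brush 13.672121212121212
jar 4.281818181818182
```

```bash
python3 -c "
from plant import *
print(close_job())"
```

```text
the job is handed in; nothing more can be done
None
```

The strongbox is open: I freed the bolt, drew it fully back, raised the lid upright and let go. I handed the job in at about 21.6 s of the 64 s allowed.

**Bolt:** I rocked it from stop to stop. After the third inward stroke the next outward one ran free, and I drew it to its end stop. The tool moved 40 mm from the starting point, which puts the bolt at about 45 mm. The wrist view agreed at 40.0 mm and showed the rod clear of the lid.

**Lid:** I lifted it by the bar, released it and backed off upward. Two views triangulated the bar at a lid angle of about 1.59 rad. It was standing by itself, with contact force near zero.

**Bystanders:** The jar, brush and holder appear at their original places in the last pictures. The brush patch did differ from the first picture (mean 13.7 grey levels). I put that down to the arm's shadow falling on it, because its outline is at the same pixels, but I did not check it any further.

**Disagreement:** The lid's arc ran about 3 mm wider than the 187 mm radius I first commanded. That built up about 15 N of radial force midway, so I widened the path for the rest of the lift. The finger opening also read about 9 mm on the 10 mm bar, though the grip held.

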